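Bring in the sauce jars in reverse order

ROBOT

A 6-joint arm with a two-finger parallel gripper is mounted at the origin on the work surface. World frame = base frame: x ahead of the robot, y to its left, z up, the work surface at z = 0. Lengths are in m, angles in degrees, forces in N, time in s.
With the tool pointing down it reaches from about 0.25 to 0.8 m from the base axis. Payload 3.9 kg.
Tool frame: the origin (TCP) lies midway between the tips of the shut fingers; the grasp point (between the pads) lies 19 mm behind it; z points along the fingers, y is the direction in which the jaws open and shut (so a half turn about z gives the same grasp; the last joint's range is limited). The gripper opens to 85 mm and grips with 20 to 120 N. Pads are 22 mm wide; open, the fingers measure 114 mm over their backs; the gripper's body (76 mm by 85 mm) begins 54 mm behind the grasp point. The pads swing forward as they close: fully open they stand 13 mm farther back than shut.
Start: joints at [70.474, 14.897, -7.913, 67.191, 0, 90], TCP at [0.175, 0.495, 0.231] pointing down, gripper open.
Joint ranges: [-159.42, 159.42], [-47.68, 98.78], [-73.54, 78.23], [-108.79, 121.32], [-90, 84.71], [-180, 180]. Speed limits (degrees/s): [147.25, 147.25, 180, 180, 180, 180].

INTERFACE

Orientations are given as a 3x3 rotation matrix whose columns are the frame's x, y, z axes.
In Python, from cell import bot, optics, monitor gives the robot as it stands. Calls block until the motion is done:
- bot.goto(position, orientation): joint-space move of the TCP to a pose.
- bot.move_linear(position, rot=None, velocity=0.15): straight line of the TCP; rot=None keeps the orientation; velocity is the mean speed in m/s.
- bot.movej(angles): joint-space move.
- bot.ungrasp() and bot.close(): open the fingers fully, or close them until they stop; the grip force is fixed at half the most.
- bot.sleep(seconds).
- bot.ik(position, orientation): joint angles nearest the present ones, or None.
- optics.grab_frame(name): name is "scene" or "top" or "wrist"; returns (picture, depth): 480x640x3 uint8, red, green, blue; 480x640 float32, m along the optical axis (not along the pixel's ray), 0 where there is no reading.
- optics.get_calibration(name): a dict with "camera_matrix" (3x3 intrinsics, pixels), "T" (4x4, takes a point from camera to world coordinates). Camera axes: x right, y down, z forward; pixel columns grow to the right and rows downward; lengths in m; the calibration is good to about 2 mm. A picture is of the moment at which its call begins: read the wrist's pose just before it. get_calibration takes no time and is no camera call; for the wrist camera it gives the pose at the moment of the call.
A pose or a line that the arm cannot do raises bot.MotionError and nothing moves.
- bot.sign_off(): hands the job in, once; it reports no verdict.
Trained networks look in the newest picture that a camera, given by its name, has taken for a name from the list of things; names that differ only in an ending like _2 or _b are one class to them, and where a whole thing is asked for, a point or a joint stands for the part that bears it (a point fixed in the world has none). Each returns a list of dicts, best first, with "conf" (0 to 1); they miss things now and then, are a little off and sometimes report something else, mostly with a low value. They report only what shows in the picture. A call takes as long as a camera call. They do not tell look-alikes from the thing itself.
- optics.find_in(camera, label): "extent" ([left, top, width, height] as shares, 0 to 1, of the picture: columns of its width, rows of its height, round what is visible of it).
- optics.trace(camera, label): "mask" (480x640 bool, what is visible of it) and "extent" ([left, top, width, height] as shares, 0 to 1, of the picture: columns of its width, rows of its height, round what is visible of it).
- optics.pinpoint(camera, label): "at" ([column, row] as shares, 0 to 1, of the picture: columns of its width, rows of its height: a listed point, or the origin of a listed thing).
Readings, each from a call of its own:
- monitor.current_t(): time.
- monitor.current_q(): joint angles.
- monitor.current_qvel(): joint speeds.
- monitor.current_tau(): joint torques, N m.
- monitor.current_tool_pos(): TCP position.
- monitor.current_tcp_rot(): TCP orientation.
- monitor.current_contact_force(): force on the tool from outside, world axes, zero at the start.
- monitor.current_ft_torque(): the same for the moment, N m.
- monitor.current_finger_gap(): opening from 0.0 (shut) to 1.0 (fully open).
Only numpy, scipy, OpenCV 4.12 (cv2) and the standard library are available. Lean on these libraries where they do the work, as an engineer would, in place of code of your own. Each camera call takes 0.05 s, during which the arm holds its last target. There are 200 camera calls.

TASK

Move the four little brown sauce jars from the bamboo sunning rack into the beige carrier, one to a bay, in reverse order, so the oldest batch ends up deepest in the cupboard: the jar next to the rack's upright end board goes in the bay farthest from the carrier's handle, the next jar in the next bay, and so on, until the jar farthest from the end board stands in the bay beside the handle. Keep the jars upright all the way and leave each standing on the floor of its bay.

Things in the scene. Friction and masses are not known exactly. Their poses are not given: they have to be found in the camera images.
- rack: Fixed bamboo board 244 x 80 mm with a darker upright end board (45 mm high, 12 thick) across its +x end only. Origin on the ledge under the board's centre. The jars stand in a row along its x axis at x = +90 (beside the end board), +30, -30, -90 mm, y = 0 (few mm off), on grey stone tiles whose tops are 24 mm above the ledge.
- carrier: Fixed low beige carrier 244 x 72 mm, flat loop handle (30 mm out, 17 high) at its +x end only. Origin on the ledge under its centre. Four open bays along x, centres at x = +90 (beside the handle), +30, -30, -90 mm, y = 0; floor 8 mm above the ledge; inside 56 (x) by 64 mm (y); cross walls 4 mm thick rise to 20 mm above the ledge, long side lips to 12 mm.
- tall_jar (a point): Loose brown glazed lidded jar, round and upright, the tall one: 86 mm high, straight body 38 mm in diameter up to 70 mm, then a 34 mm lid with a small knob. 0.1 to 0.25 kg. This point is on its axis, half-way up; z is its axis.
- squat_jar (a point): Loose brown glazed lidded jar, round and upright, the squat one: 62 mm high, straight body 42 mm in diameter up to 52 mm, then a low domed lid. 0.1 to 0.25 kg. This point is on its axis, half-way up; z is its axis.
- necked_jar (a point): Loose brown glazed lidded jar, round and upright, the necked one: 84 mm high, straight body 40 mm in diameter up to 54 mm, then a shoulder and a thin stopper 18 mm in diameter. 0.1 to 0.25 kg. This point is on its axis, half-way up; z is its axis.
- barred_jar (a point): Loose brown glazed lidded jar, round and upright, the bar-topped one: 72 mm high, straight slim body 36 mm in diameter up to 62 mm, flat on top with an upright bar grip 30 mm long, 8 mm wide and 10 mm high across it. 0.1 to 0.25 kg. This point is on its axis, half-way up; z is its axis.
- tile_tall: Fixed grey stone tile, square, 52 mm, 6 mm thick, on the bamboo rack: the one the tall jar stands on at the start. Origin at the centre of its underside; stays put and marks that jar's old place in the row.
- tile_squat: Fixed grey stone tile, round, 54 mm, 6 mm thick, on the bamboo rack: the one the squat jar stands on at the start. Origin at the centre of its underside; stays put and marks that jar's old place in the row.
- tile_necked: Fixed grey stone tile, oblong, 50 x 64 mm, 6 mm thick, on the bamboo rack: the one the necked jar stands on at the start. Origin at the centre of its underside; stays put and marks that jar's old place in the row.
- tile_barred: Fixed grey stone tile, hexagonal, 56 mm across corners, 6 mm thick, on the bamboo rack: the one the bar-topped jar stands on at the start. Origin at the centre of its underside; stays put and marks that jar's old place in the row.
Things that resemble listed ones, but are neither listed nor needed, are in the scene too. Leave any purple look-alike of the part that bears necked_jar alone. What is shaped like the part that bears squat_jar but blue is not meant.

How it is judged:
By the outcome, as a careful person would: the job done as asked, in the order asked, and still so for the second after the job is handed in, with the robot touching nothing.
It also fails if it takes over 118 s, if anything falls off the work surface, if the arm or the gripper's body presses on something with over 40 N, if the wrist force passes 120 N, or if a joint passes its speed limit or range.

## Working session

There is one attempt and no reset: what is moved stays moved. The work goes in short steps, each a Python script; the robot and the scene stay as the last script left them, time stands still between calls to the robot, and variables do not carry over. Pictures are saved under pics/ and viewed, about 12 in all and at most 16, crops included, and the job is handed in when it is done.

```bash
ls; mkdir -p pics
python3 - <<'E'
from cell import bot,optics,monitor
import cv2,numpy as np
for n in("scene","top"):
    p,d=optics.grab_frame(n); cv2.imwrite(f"pics/{n}0.png",p[:,:,::-1]); np.save(f"pics/{n}d.npy",d)
    c=optics.get_calibration(n); print(n,c["camera_matrix"].tolist(),c["T"].round(4).tolist())
    for l in["rack","carrier","tall_jar","squat_jar","necked_jar","barred_jar","tile_squat","tile_necked"]:
        print(l,[(round(r["conf"],2),[round(float(a)) for a in np.array(r["at"])*[640,480]]) for r in optics.pinpoint(n,l)])
print(monitor.current_t())
E
```

```text
pics
scene [[500.53569831878946, 0.0, 325.13975671880604], [0.0, 500.53569831878946, 235.57464789059617], [0.0, 0.0, 1.0]] [[0.152, 0.855, -0.4959, 1.0445], [0.9884, -0.1298, 0.079, -0.1356], [0.0032, -0.5021, -0.8648, 0.887], [0.0, 0.0, 0.0, 1.0]]
rack [(0.98, [236, 246])]
carrier [(0.82, [455, 212])]
tall_jar [(0.86, [249, 225]), (0.75, [185, 246]), (0.73, [223, 249])]
squat_jar [(0.83, [221, 239]), (0.56, [192, 310]), (0.43, [193, 258])]
necked_jar [(0.71, [186, 246]), (0.71, [135, 265])]
barred_jar [(0.98, [279, 219])]
tile_squat [(0.52, [226, 250]), (0.39, [456, 212])]
tile_necked [(0.92, [191, 259])]
top [[518.2512898403701, 0.0, 321.1046068200426], [0.0, 518.2512898403701, 241.98202899403162], [0.0, 0.0, 1.0]] [[-0.0284, -0.9868, 0.1594, 0.4061], [-0.9996, 0.0273, -0.0092, -0.0726], [0.0047, -0.1596, -0.9872, 0.9957], [0.0, 0.0, 0.0, 1.0]]
rack [(0.81, [400, 255]), (0.74, [413, 249])]
carrier [(0.87, [163, 267]), (0.28, [357, 267])]
tall_jar [(0.98, [389, 250])]
squat_jar [(0.83, [446, 186]), (0.67, [420, 245]), (0.39, [386, 258])]
necked_jar [(0.95, [501, 227]), (0.88, [451, 237])]
barred_jar [(0.96, [356, 263])]
tile_squat [(0.6, [411, 250])]
tile_necked [(0.88, [442, 245])]
0.9
```

View pics/scene0.png

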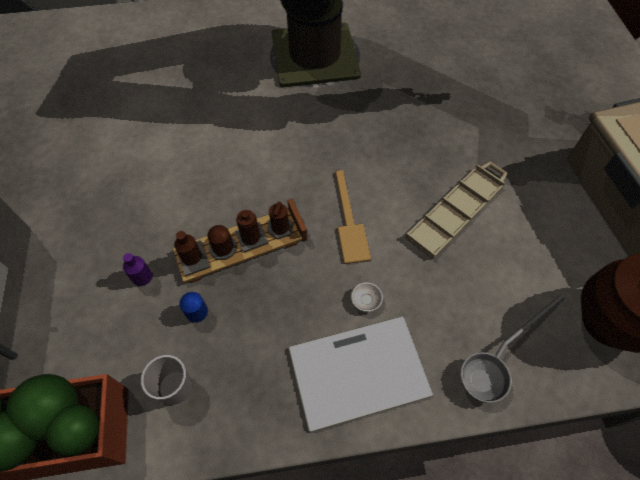

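View pics/top0.png

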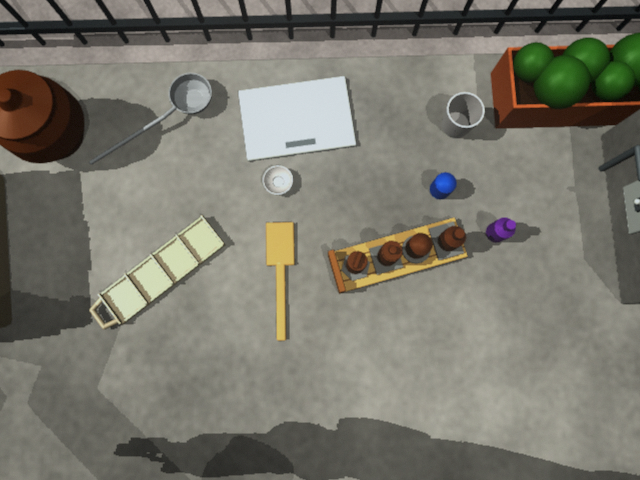

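The scene view shows the jars on the rack at about (188,248), (220,240), (248,227) and (279,219), with the dark end board at (297,219). So the order from the end board is barred, tall, squat, necked. The top view agrees: barred (356,262), tall (390,252), squat (420,245), necked (453,237). The carrier's handle is at (104,312) in the top view.

Look-alikes, as top-view pixels:
- Purple necked jar at (501,230): leave alone.
- Blue squat jar at (445,186): not meant.
- Big brown pot at (38,115): not meant.
- The brown jars on the rack are the ones I want.

```bash
cat > h.py <<'E'
from cell import bot,optics,monitor
import cv2,numpy as np
def cloud(n,save=None):
    c=optics.get_calibration(n); p,d=optics.grab_frame(n)
    if save: cv2.imwrite(f"pics/{save}.png",p[:,:,::-1])
    K,T=c["camera_matrix"],c["T"]; v,u=np.mgrid[:480,:640]
    P=np.stack([(u-K[0,2])/K[0,0]*d,(v-K[1,2])/K[1,1]*d,d],-1)@T[:3,:3].T+T[:3,3]
    P[d==0]=np.nan
    return p,P
def mask(n,l,i=0):
    r=optics.trace(n,l); return [(x["conf"],x["mask"]) for x in r]
def down(yaw):  # tool pointing down, tool y (jaw) axis at yaw deg
    a=np.radians(yaw); y=np.array([np.cos(a),np.sin(a),0]); z=np.array([0,0,-1.]); return np.stack([np.cross(y,z),y,z],1)
def rect(P):
    (c,s,a)=cv2.minAreaRect((P[:,:2]*1000).astype(np.float32)); return np.round(c,1),np.round(s,1),round(a,2)
E
python3 - <<'E'
from h import *
for n in("top","scene"):
    p,P=cloud(n)
    for l in("rack","carrier","barred_jar","tall_jar","squat_jar","necked_jar"):
        for cf,m in mask(n,l)[:3]:
            m=cv2.erode(m.astype(np.uint8),np.ones((2,2)))>0
            q=P[m]; q=q[~np.isnan(q[:,0])]
            if len(q)<20: continue
            print(n,l,round(cf,2),len(q),"z%",np.percentile(q[:,2],[2,20,50,80,98]).round(4),rect(q),np.median(q,0).round(3),"top",q[q[:,2]>np.percentile(q[:,2],98)-.012].mean(0).round(3))
    print("table z",np.nanpercentile(P[330:400,250:400,2],[5,50,95]))
T=optics.get_calibration("wrist"); print(np.round(T["T"],3).tolist(),T["camera_matrix"][0].round(1)); print(monitor.current_tool_pos(),monitor.current_tcp_rot().round(3) )
E
```

```text
top rack 0.78 1920 z% [0.0127 0.0161 0.0178 0.0202 0.0463] (array([ 535.9, -226.7]), array([ 78.9, 255.3]), 14.06) [ 0.518 -0.179  0.018] top [ 0.506 -0.109  0.045]
top carrier 0.59 4941 z% [0.003  0.0056 0.0075 0.0101 0.0196] (array([512.9, 233.1]), array([ 71.4, 271.7]), 37.19) [0.516 0.227 0.007] top [0.512 0.23  0.011]
top barred_jar 0.68 289 z% [0.0497 0.0831 0.0857 0.0937 0.0972] (array([ 516.9, -144.7]), array([29.2, 31.9]), 61.61) [ 0.514 -0.143  0.086] top [ 0.517 -0.144  0.09 ]
top barred_jar 0.48 298 z% [0.0185 0.0219 0.0234 0.025  0.0283] (array([ 529.9, -202.4]), array([51. , 49.1]), 16.13) [ 0.516 -0.189  0.023] top [ 0.522 -0.195  0.024]
top tall_jar 0.59 373 z% [0.0436 0.0886 0.0978 0.1005 0.1106] (array([ 531. , -203.9]), array([32.1, 32.4]), 42.98) [ 0.528 -0.201  0.098] top [ 0.532 -0.203  0.103]
top tall_jar 0.24 239 z% [0.0199 0.0222 0.0235 0.0251 0.0274] (array([ 529.9, -202.9]), array([48.7, 47.4]), 17.17) [ 0.517 -0.189  0.024] top [ 0.522 -0.196  0.024]
top tall_jar 0.16 297 z% [0.0522 0.0831 0.0857 0.0936 0.0972] (array([ 517.2, -144. ]), array([30.8, 31.9])
[... 2038 characters left out ...]
([34.1, 40.1]), 40.67) [ 0.675 -0.313  0.054] top [ 0.669 -0.316  0.059]
scene necked_jar 0.94 635 z% [0.0039 0.0257 0.0543 0.0643 0.0864] (array([ 580.2, -419.2]), array([31.9, 39. ]), 23.6) [ 0.585 -0.415  0.054] top [ 0.578 -0.42   0.083]
scene necked_jar 0.84 563 z% [0.0296 0.0488 0.0786 0.0884 0.1098] (array([ 562.9, -318.6]), array([31.1, 36.2]), 23.72) [ 0.569 -0.316  0.079] top [ 0.561 -0.32   0.107]
table z [-0.00080583  0.00988076  0.0131444 ]
[[0.334, 0.904, 0.266, 0.109], [0.942, -0.321, -0.093, 0.518], [0.001, 0.282, -0.96, 0.373], [0.0, 0.0, 0.0, 1.0]] [383.4   0.  317. ]
[0.17546782 0.49480584 0.23130749] [[-0.942  0.334  0.   ]
 [ 0.334  0.942  0.   ]
 [-0.     0.    -1.   ]]
```

Run:
```python
from h import *
for nm,pos,yaw,ls in(("carrier",[.49,.215,.27],37.2,["carrier"]),("rack",[.51,-.22,.27],14.1,["rack","barred_jar","tall_jar","squat_jar","necked_jar","tile_necked","tile_squat","tile_tall","tile_barred"])):
    R=down(yaw); q=[bot.ik(pos,R),bot.ik(pos,down(yaw+180))]; print([None if a is None else np.round(a,1) for a in q])
    q=[a for a in q if a is not None]; bot.movej(min(q,key=lambda a:abs(a[5]-90))); bot.sleep(.3)
    p,P=cloud("wrist","w_"+nm); np.save(f"pics/{nm}.npy",P)
    for l in ls:
        for cf,m in mask("wrist",l)[:3]:
            k=cv2.erode(m.astype(np.uint8),np.ones((3,3)))>0
            q=P[k]; q=q[~np.isnan(q[:,0])]
            if len(q)<20: continue
            t=q[q[:,2]>np.percentile(q[:,2],98)-.012]
            print(l,round(cf,2),len(q),"z%",np.percentile(q[:,2],[2,50,98]).round(4),rect(q),"top",t.mean(0).round(3),rect(t))
print(monitor.current_t())
```

```text
[array([23.7, 15.2, -1.8, 73.1,  0. , 76.5]), array([  23.7,   15.2,   -1.8,   73.1,    0. , -103.5])]
carrier 0.87 16095 z% [0.0055 0.0074 0.0194] (array([515.1, 236.1]), array([ 71.5, 275.3]), 37.11) top [0.51  0.243 0.011] (array([515.1, 236.1]), array([ 71.5, 275.3]), 37.11)
[array([-23.3,  17.2,   1.1,  73.9,   0. ,  52.6]), array([ -23.3,   17.2,    1.1,   73.9,    0. , -127.4])]
rack 0.55 7340 z% [0.0154 0.0172 0.0449] (array([ 538.3, -226.5]), array([ 81.6, 254.2]), 13.82) top [ 0.508 -0.109  0.044] (array([ 508. , -108.7]), array([79., 11.]), 14.29)
barred_jar 0.66 1382 z% [0.0834 0.0854 0.0959] (array([ 520.4, -144.2]), array([32.6, 33. ]), 60.35) top [ 0.52  -0.144  0.088] (array([ 520.4, -144.2]), array([32.6, 33. ]), 60.35)
tall_jar 0.83 1627 z% [0.0463 0.0979 0.1096] (array([ 533.4, -203.5]), array([33.4, 34.9]), 32.74) top [ 0.534 -0.203  0.101] (array([ 534.2, -204. ]), array([32.8, 31.9]), 59.42)
tall_jar 0.26 891 z% [0.0214 0.0229 0.0246] (array([ 561.1, -318.1]), array([62.4, 48.4]), 14.25) top [ 0.558 -0.313  0.023] (array([ 561.1, -318.1]), array([62.4, 48.4]), 1
[... 759 characters left out ...]
 0.0229 0.0245] (array([ 561.6, -318. ]), array([61.7, 48.4]), 14.14) top [ 0.56  -0.313  0.023] (array([ 561.6, -318. ]), array([61.7, 48.4]), 14.14)
tile_squat 0.63 239 z% [0.0214 0.023  0.0244] (array([ 539.5, -252.6]), array([50.1, 31.3]), 40.78) top [ 0.53  -0.255  0.023] (array([ 539.5, -252.6]), array([50.1, 31.3]), 40.78)
tile_tall 0.79 918 z% [0.0215 0.0231 0.0245] (array([ 532.3, -202.6]), array([49.9, 50.4]), 14.15) top [ 0.523 -0.194  0.023] (array([ 532.3, -202.6]), array([49.9, 50.4]), 14.15)
tile_barred 0.77 536 z% [0.0213 0.023  0.0245] (array([ 509.1, -146. ]), array([29.9, 52.2]), 10.54) top [ 0.505 -0.147  0.023] (array([ 509.1, -146. ]), array([29.9, 52.2]), 10.54)
5.9583
```

View pics/w_rack.png

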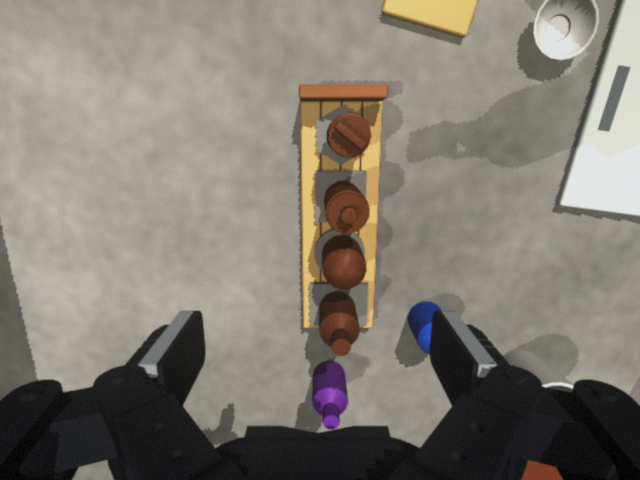

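View pics/w_carrier.png

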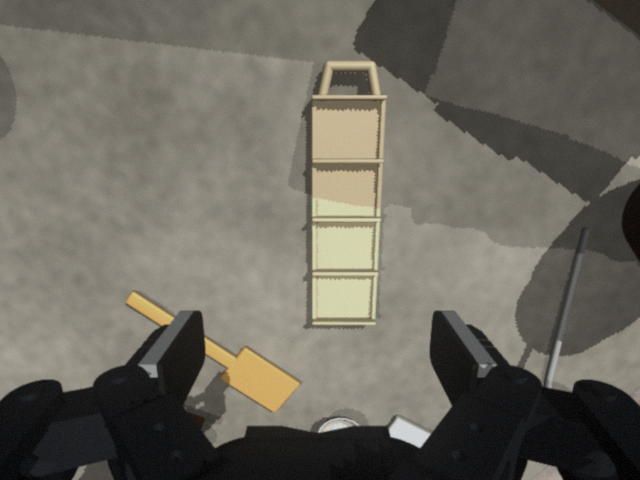

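The wrist views confirm the top and scene results to within 3 mm. From the handle/end-board side (up in the pictures), the rack view shows barred (349,135), tall (347,210), squat (344,265) and necked (340,325). The purple jar is at (330,392), off the rack, and the blue one at (427,325). The carrier view shows the handle at (350,78) and the bay farthest from it at (344,298). Heights match the text. Moving the first jar now.

```bash
cat >> h.py <<'E'
RY,CY=14.1,37.2
C0=np.array([.523,.224]); cu=np.array([np.cos(np.radians(CY+90)),np.sin(np.radians(CY+90))])
def force(): return np.round(monitor.current_contact_force(),1)
def lin(xy,z,v): bot.move_linear([*xy,z],velocity=v)
def transfer(xy,g,bay,up=.20):
    xy=np.array(xy); zp=.0235+g-.019; b=C0+cu*bay
    bot.goto([*xy,up],down(RY)); lin(xy,zp+.03,.15); lin(xy,zp,.06); print("pre",force())
    bot.close(); print("gap",monitor.current_finger_gap(),force())
    lin(xy,zp+.03,.06); lin(xy,up,.15); print("held",monitor.current_finger_gap(),force())
    if monitor.current_finger_gap()<.2: raise SystemExit("empty")
    bot.goto([*b,up],down(CY)); zd=.0085+g-.019
    lin(b,zd+.03,.15); lin(b,zd,.04); bot.sleep(.2); print("down",force())
    bot.ungrasp(); lin(b,zd+.03,.06); lin(b,up,.15); print("t",monitor.current_t(),monitor.current_finger_gap())
E
python3 - <<'E'
from h import *
transfer([.5205,-.1440],.040,-.090)
lin([.49,.215],.27,.2); p,P=cloud("wrist","c1")
for cf,m in mask("wrist","barred_jar")[:2]:
    q=P[m]; q=q[q[:,2]>.04]; print(cf,len(q), q[:,2].max() if len(q) else 0, rect(q[q[:,2]>.06]) if len(q) else 0)
print(C0-cu*.09)
E
```

```text
pre [ 0.9 -0.1  0.7]
gap 0.4079263256559735 [ 0.3 -1.1  3.1]
held 0.4074651659110658 [ 0.4  0.  -1. ]
down [-0.2  0.6 -1.3]
t 15.8667 1.000542327400643
0.79 1286 0.08071483562762649 (array([578.3, 153.6]), array([34.8, 34.6]), 12.73)
0.34 1 0.046617718193633806 (array([0., 0.]), array([0., 0.]), 0.0)
[0.57741392 0.15231231]
```

View pics/c1.png

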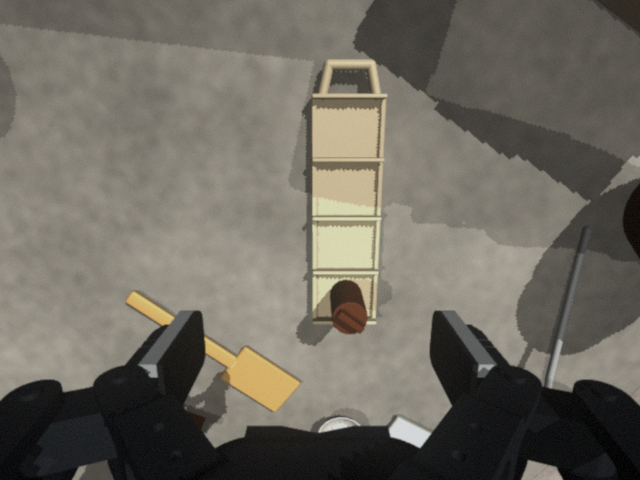

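The first jar stands upright in the far bay at (348,310), with its top at 0.081 m as expected and about 1.5 mm off centre. Now the other three.

Run:
```python
from h import *
transfer([.534,-.2037],.042,-.030)
transfer([.5478,-.2585],.034,.030)
transfer([.5597,-.3205],.036,.090)
lin([.49,.215],.27,.2); p,P=cloud("wrist","c4")
for l in("barred_jar","tall_jar","squat_jar","necked_jar"):
  for cf,m in mask("wrist",l)[:2]:
    q=P[m]; q=q[q[:,2]>.03]
    if len(q)>50: print(l,round(cf,2),len(q),q[:,2].max().round(4),rect(q[q[:,2]>q[:,2].max()-.02]))
for b in(-.09,-.03,.03,.09): print((C0+cu*b).round(4))
bot.goto([.3,-.3,.3],down(14)); p,P=cloud("scene","end"); cv2.imwrite("pics/end2.png",cv2.resize(p[130:300,380:540,::-1],None,fx=4,fy=3.5))
```

```text
pre [ 0.1  0.2 -0.7]
gap 0.43173046346277333 [ 0.  -0.5  4.1]
held 0.43081791087028154 [-0.3  0.4 -1.7]
down [ 0.3 -0.4 -1.5]
t 28.025 0.9996039570279699
pre [-0.1 -0.3  0.5]
gap 0.47694880227390113 [-0.1  0.2  3.1]
held 0.4767925890890088 [-0.1  0.2 -2.4]
down [ 0.5  1.  -2. ]
t 39.8833 0.9979977566634196
pre [-0.5  0.8 -0.7]
gap 0.45140221050384655 [-0.3 -1.   3.2]
held 0.4552815952584963 [-0.1 -0.7 -2.2]
down [ 0.  -0.3 -2. ]
t 52.4917 0.9992060979533065
barred_jar 0.57 1403 0.0808 (array([578.2, 153.3]), array([34.6, 35. ]), 10.32)
tall_jar 0.84 1655 0.0945 (array([541.4, 200.7]), array([35.4, 35.5]), 11.36)
squat_jar 0.56 1611 0.0715 (array([506.6, 247. ]), array([39.5, 39.4]), 67.15)
necked_jar 0.88 1689 0.0934 (array([471.1, 294.5]), array([16.9, 16.8]), 36.72)
[0.5774 0.1523]
[0.5411 0.2001]
[0.5049 0.2479]
[0.4686 0.2957]
```

View pics/c4.png

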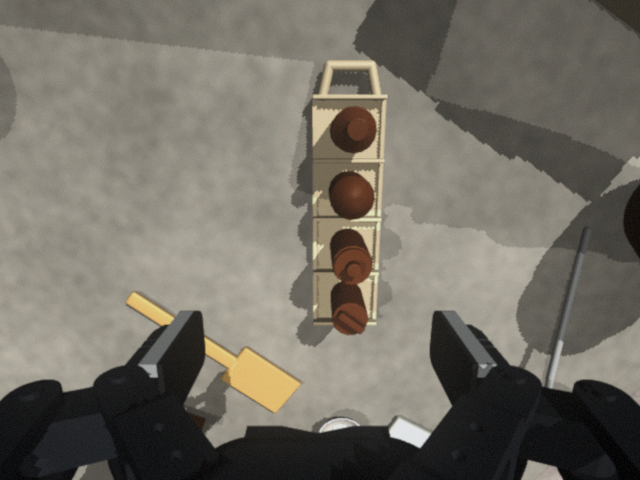

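View pics/end2.png

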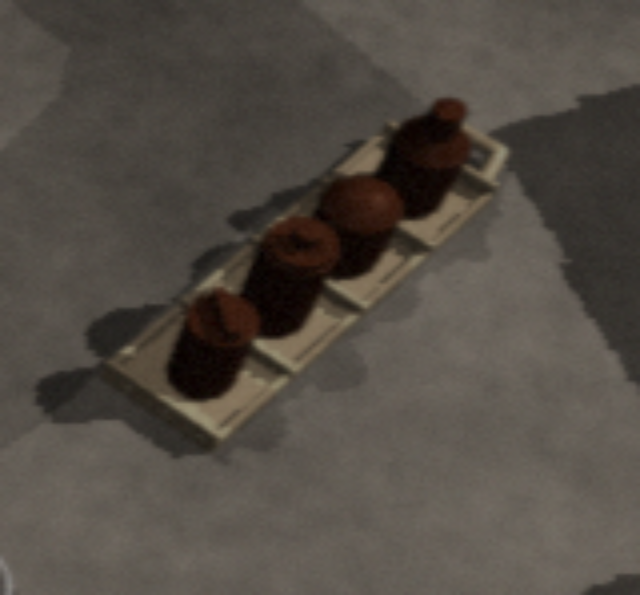

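Both views show all four jars upright, each in its own bay. From the handle outward in the wrist view they are necked (353,129), squat (351,194), tall (351,255) and barred (348,310). Handing in.

```bash
python3 -c "
from h import *
print(monitor.current_t(),force(),monitor.current_tool_pos()); bot.sign_off()"
```

```text
55.4667 [-0.1  0.7  0.4] [ 0.30057879 -0.29961303  0.29993695]
the job is handed in; nothing more can be done
```

All four jars are in the carrier in reverse order, and I handed the job in at 55.5 s of the 118 s allowed. From the bay farthest from the handle to the one beside it, they are barred, tall, squat and necked.

- **Upright and seated:** the last wrist view puts the jar tops at 81, 94.5, 71.5 and 93 mm. That is within 1.5 mm of what each should read standing on its bay floor.
- **Position:** each jar is within about 3 mm of the bay centre I worked out. The carrier's position differed by 2–3 mm between the camera views, well inside the 7 mm of room in each bay.
- **Forces and end state:** the wrist forces I read stayed under 5 N. The gripper ended open and well clear of the jars.

I did not touch the purple and blue look-alikes, and none of these checks failed.

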